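# Demould a wax bar and pack it in its snap case

### The job

Press the lever of the mould down to knock the set wax bar up, lift the bar out of the mould and lay it flat in the tray of the open case, right way up. When it lies there released, close the case's lid and press it down until its catch snaps and holds it fully shut. Never push hard on the mould or the case, and leave the beaker, bottle and tin where they stand.

Things in the scene. Friction and masses are not known exactly. Their poses are not given: they have to be found in the camera images.
- mould: Open aluminium mould fixed to the table, 108 x 63 mm, 44 mm high, on a dark base plate 138 x 93 x 8 mm. Origin: under the centre of the cavity, on the table. x runs along the cavity, away from the lever; z up. Cavity 88 x 43 mm, 18 mm deep: floor at z = 26, rim at z = 44 mm. The lever sticks out at the -x end.
- lever (a joint): Ejector lever of the mould (rad): 0 at rest with its pad up, 0.6 pad fully down at a solid stop. A rocker pivoting along y at x = -49, z = 20 mm of the mould. Stiff: about 6 N on the pad moves it; it stays where it is left. Its inner end lifts the bar's -x end through a slot in the cavity floor: fully down, the bar is tilted by about 0.25 rad, that end about 20 mm above the rim.
- lever_pad (a point): Top centre of the lever's steel pad, 24 mm along x by 34 mm across, 57 mm from the pivot. Moves with the lever; its height sinks from about 42 mm to about 11 mm.
- bar: Loose snap bar of ivory wax, 84 x 40 x 18 mm (x, y, z), 40 to 85 g, plain block with scored lines on top. Origin: centre of its underside; x along its length, z up. It starts down in the cavity, top flush with the rim, x along the mould's x: too deep to be gripped until the lever has raised its -x end. Held by one end it may sag in the grip by some 0.1 to 0.3 rad.
- case: Grey plastic case fixed in a plywood cradle 160 x 90 x 8 mm. Origin: under the centre, on the table. x along the case, towards its lid hinge; z up. Tray: inner floor 94 x 50 mm at z = 12 mm, walls 3 mm thick with rim at z = 18 mm. The bar fits along x, either end first.
- case_in (a point): Centre of the tray's inner floor.
- lid (a joint): Lid of the case (rad): 0 shut, about 1.57 upright, 1.85 leaning back at its stop. It starts open. The hinge is stiff: the lid stays where it is left. In closing, a catch at the free end resists from about 0.08 rad; some 5 to 10 N on the free end snaps it past, then it stays at 0. Left at 0.04 rad or more it is not caught.
- lid_hinge (a point): Hinge axis of the lid (along the case's y), at x = 50, z = 18 mm of the case. The lid is 102 mm long and 56 mm wide, with side walls 14.5 mm deep; its outer face lies 17.5 mm from the hinge plane: shut, its top is at z = 35.5 mm.
- lid_edge (a point): Middle of the lid's free edge, on its outer face; moves with the lid.
- beaker: Bystander: small glass beaker, 68 mm wide, 75 mm high. Origin under its centre.
- dropper: Bystander: amber dropper bottle, 40 mm wide, 105 mm high. Origin under its centre.
- tin: Bystander: round steel tin, 60 mm wide, 35 mm high. Origin under its centre.
There are look-alikes about, which are no part of the job. Leave any pink or purple look-alike of the mould alone.

How it is judged:
On the way, in this order (a step that is already met when the one before it is completed fails the run):
1. the bar is lifted clear of the mould (height (world z) of bar above 0.06 m and contact force between bar and mould below 0.05 N), for 0.2 s.
2. the bar lies flat in the tray, released, with the lid still open (horizontal distance between bar and case_in below 0.012 m and z of bar in the frame of case below 0.015 m and angle between the x axis of bar and the x axis of case, either way round below 0.2 rad and angle between bar's own z axis and vertical below 0.08 rad and contact force between bar and the fingers below 0.05 N and value of joint lid above 0.5 rad), for 0.2 s.
At the end, for the whole second after the job is handed in: The lid is shut and held by its catch (under 0.02 rad), and the bar lies at rest, right way up and flat (within 0.08 rad) on the floor of the tray (underside within 3 mm of it), along the case within 0.2 rad and within 12 mm of its middle (value of joint lid below 0.02 rad and horizontal distance between bar and case_in below 0.012 m and z of bar in the frame of case below 0.015 m and angle between the x axis of bar and the x axis of case, either way round below 0.2 rad and angle between bar's own z axis and vertical below 0.08 rad and linear speed of bar below 0.02 m/s); the robot touches nothing.
It fails at once if the robot pushes on the mould or its lever with more than 35 N (contact force between the arm and mould above 35 N).
It fails at once if the robot pushes on the case or its lid with more than 35 N (contact force between the arm and case above 35 N).
It fails at once if the beaker, bottle or tin is moved more than 25 mm or tipped over (distance of any of beaker, dropper, tin from where it was at the start of the episode above 0.025 m or angle between any of beaker, dropper's own z axis and vertical above 0.5 rad).
It also fails if it takes over 72 s, if anything falls off the work surface, if the arm or the gripper's body presses on something with over 40 N, if the wrist force passes 120 N, or if a joint passes its speed limit or range.

### The arm

A 7-joint arm with a two-finger parallel gripper is mounted at the origin on the work surface. World frame = base frame: x ahead of the robot, y to its left, z up, the work surface at z = 0. Lengths are in m, angles in rad, forces in N, time in s.
With the tool pointing down it reaches from about 0.35 to 0.9 m from the base axis. Payload 8.1 kg.
Tool frame: the origin (TCP) lies between the finger pads; the fingertips stand 17 mm ahead of it and the grasp point (between the pads) lies 2 mm behind it (tip_reach is the distance from the TCP to the fingertips, in m); z points along the fingers, y is the line along which they close (so a half turn about z gives the same grasp; the last joint's range is limited). The gripper opens to 92 mm and grips with 3 to 60 N. Pads are 19 mm wide; open, the fingers measure 130 mm over their backs; the gripper's body (75 mm by 190 mm) begins 47 mm behind the grasp point.
Start: joints at [1.048, 0.434, 0.025, 1.573, -0.012, 1.134, -0.075], TCP at [0.255, -0.571, 0.244] pointing down, gripper open.
Joint ranges: [-2.62, 2.62], [-0.44, 2.09], [-1.27, 1.32], [0.08, 2.57], [-1.32, 4.46], [0.12, 2], [-2.74, 2.74]. Speed limits (rad/s): [2.22, 2.22, 3.01, 3.01, 3.14, 3.14, 3.14].

### API

Orientations are given as a unit quaternion [x, y, z, w].
In Python, from station import sense, camera, close_job, tip_reach gives the robot as it stands. The module is installed in compiled form; this text tells all that it offers.
- The arm moves only by the tool step_arm, never from a script. Its arguments are lists of equal length, an entry for each row: "xyz": the shift along the tool's x, y, z in m, a list of three; "turn": the turn about the tool's z in degrees. A call has 1 to 5 rows; each row is the pose to reach, as a shift and turn from the pose commanded when the call began, along the tool's axes at that moment; what a row does not reach only later rows make up. A row lasts 1/8 s, in which the tool goes at most 62.5 mm and 10.7 degrees, less where a joint would pass 70% of its speed; a pose out of reach is approached as far as the arm can. A call with a gripper value outside its range is refused whole. "claw" is the finger opening in m, from 0 to 0.0918, set as the call begins (left out, the last holds). The fingers move at their own pace and stop on an object; "newtons" is the grip in N (left out, the last holds). Time passes only in rows, so rows that repeat a pose let the fingers close. It gives the time, the measured TCP pose, the force, the opening and the grip force at its end, in the units of the state.
- sense(): the state, without advancing time (a new reading comes with each control period).
- camera(name): name is "scene" or "side" or "wrist"; returns a dict with "frame" (480x640x3 uint8, red, green, blue), "depth" (480x640 float32, m along the optical axis (not along the pixel's ray), 0 where there is no reading), "mtx" (3x3 intrinsics, pixels), "cam_to_world" (4x4, takes a point from camera to world coordinates). Camera axes: x right, y up, looking along -z (the intrinsics and any distortion apply to the point x, -y, -z); pixel columns grow to the right and rows downward; lengths in m; the calibration is good to about 2 mm. A picture is of the moment at which its call begins.
- close_job(): hands the job in; it is judged then, once.
The state is a dict: "clock": time; "joint_positions": joint angles; "joint_vel": joint speeds; "effort": joint torques, N m; "tcp_pos": TCP position; "ee_rot": TCP orientation; "force": force on the tool from outside, world axes, zero at the start; "moment": the same for the moment, N m; "opening": finger opening in m; "gripper_force": force on a finger pad.
Only numpy, scipy, OpenCV 4.12 (cv2) and the standard library are available. Lean on these libraries where they do the work, as an engineer would, in place of code of your own. Each camera call takes 0.05 s, during which the arm holds its last target. There are 200 camera calls.

## Working session

There is one attempt and no reset: what is moved stays moved. The work goes in short steps, Python scripts to look and compute and a tool call to move; the robot and the scene stay as the last step left them, time stands still between calls to the robot, and variables do not carry over. Pictures are saved under pics/ and viewed, at most 10 in all, crops included, and the job is handed in when it is done.

Besides the shell and the picture viewer there is one more tool, called after ">>>" in YAML: its name, and indented under it one key for each argument. step_arm: Moves the arm, as the interface text tells. Its arguments: {"type":"object","properties":{"xyz":{"type":"array","items":{"type":"array","items":{"type":"number"}}},"turn":{"type":"array","items":{"type":"number"}},"claw":{"type":"number"},"newtons":{"type":"number"}},"required":["xyz","turn"]}

```bash
mkdir -p pics; cat > h.py <<'E'
import numpy as np, cv2
from station import sense, camera, close_job, tip_reach
def pts(c):
    d=c["depth"];K=c["mtx"];T=c["cam_to_world"]
    v,u=np.mgrid[0:480,0:640]
    P=np.stack([(u-K[0,2])/K[0,0]*d,-(v-K[1,2])/K[1,1]*d,-d],-1)
    return P@T[:3,:3].T+T[:3,3]
def ray(c,uv,z):
    K=c["mtx"];T=c["cam_to_world"]
    r=T[:3,:3]@np.array([(uv[0]-K[0,2])/K[0,0],-(uv[1]-K[1,2])/K[1,1],-1]);o=T[:3,3]
    return o+r*(z-o[2])/r[2]
def save(c,n,box=None,s=1):
    f=c["frame"][:,:,::-1]
    if box: f=f[box[1]:box[3],box[0]:box[2]]
    cv2.imwrite("pics/"+n,cv2.resize(f,None,fx=s,fy=s,interpolation=cv2.INTER_CUBIC))
E
python3 - <<'E'
from h import *
for n in("scene","side","wrist"):
    c=camera(n); np.savez("pics/%s0.npz"%n,**c); save(c,n+"0.png"); print(n,c["cam_to_world"][:3].round(3).tolist(),c["mtx"].round(1).tolist())
s=sense();print(s["clock"],s["tcp_pos"],s["ee_rot"],s["opening"],s["force"],tip_reach)
E
```

```text
scene [[-0.633, -0.596, 0.494, 1.086], [0.774, -0.479, 0.413, 0.487], [-0.01, 0.644, 0.765, 0.904]] [[484.3, 0.0, 317.7], [0.0, 484.3, 234.6], [0.0, 0.0, 1.0]]
side [[0.988, 0.092, -0.126, 0.437], [-0.157, 0.574, -0.804, -0.663], [-0.001, 0.813, 0.582, 0.577]] [[503.4, 0.0, 322.9], [0.0, 503.4, 234.9], [0.0, 0.0, 1.0]]
wrist [[0.408, 0.879, 0.247, 0.32], [-0.913, 0.393, 0.109, -0.541], [-0.001, -0.269, 0.963, 0.385]] [[402.4, 0.0, 319.2], [0.0, 402.4, 240.3], [0.0, 0.0, 1.0]]
0.15 [ 0.25454858 -0.57041306  0.24313435] [ 9.78061768e-01  2.08314222e-01 -1.72912209e-04 -5.77579691e-04] 0.09208096714741856 [ 0.18479001  0.50601255 -0.5326029 ] 0.017
```

View pics/scene0.png

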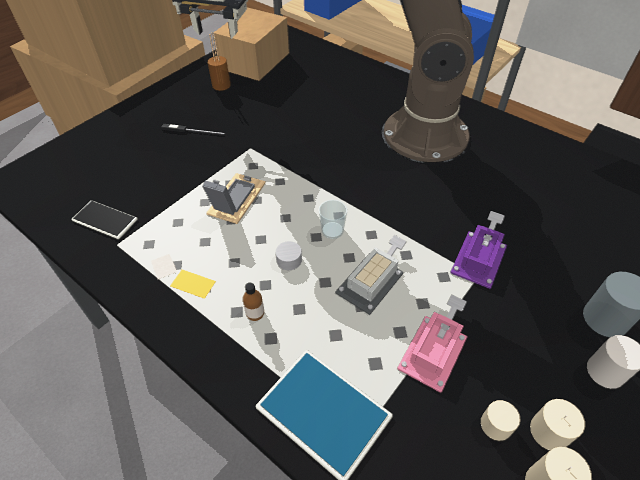

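View pics/side0.png

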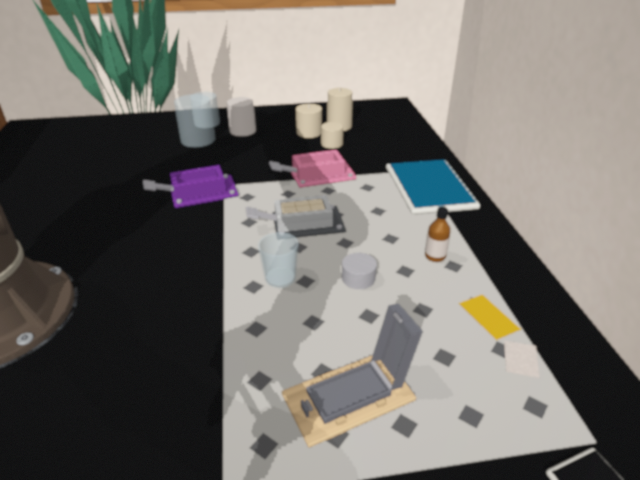

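The scene view shows three mould-like things: the aluminium mould with an ivory bar at (371,275), a purple one at (480,255) and a pink one at (432,350). The aluminium one matches the description. The case is at (237,197) with its lid upright, the beaker at (332,218), the tin at (288,256) and the bottle at (253,302). The side view agrees: mould (308,215), case (350,385).

```bash
python3 - <<'E'
from h import *
def rect(P,name):
    r=cv2.minAreaRect(P[:,:2].astype(np.float32)*1000); print(name,len(P),[np.round(x,1) for x in r],"z",np.percentile(P[:,2],[5,50,95]).round(4))
for n,boxm,boxc in(("scene",(325,225,415,320),(195,165,275,230)),("side",(240,185,350,245),(275,300,420,445))):
    c=dict(np.load(f"pics/{n}0.npz")); P=pts(c); hsv=cv2.cvtColor(c["frame"],cv2.COLOR_RGB2HSV)
    def sub(b): 
        m=np.zeros((480,640),bool); m[b[1]:b[3],b[0]:b[2]]=1; return m&(c["depth"]>0)
    m=sub(boxm); z=P[...,2]
    mi=m&(hsv[...,1]>40)&(hsv[...,2]>110)&(z>.03)
    rect(P[mi],n+" bar"); print(" px",np.argwhere(mi).mean(0)[::-1])
    cs,_=cv2.findContours(mi.astype(np.uint8),cv2.RETR_EXTERNAL,cv2.CHAIN_APPROX_SIMPLE); k=max(cs,key=cv2.contourArea)
    q=np.array([ray(c,p[0],.044) for p in cv2.convexHull(k)]); rect(q,n+" bar ray")
    rect(P[m&(z>.038)&(z<.05)],n+" mouldtop+pad")
    m=sub(boxc); w=m&(hsv[...,1]>60)&(hsv[...,0]<25)&(z<.02)&(z>0.0)
    rect(P[w],n+" cradle")
    rect(P[m&(z>.04)],n+" lid"); 
    print(" lid top z",P[m][:,2].max())
    for nm,b in (("beaker",(310,190,350,240)),("tin",(270,238,305,275)),("dropper",(238,280,268,325))) if n=="scene" else (("beaker",(255,230,300,290)),("tin",(338,250,382,290)),("dropper",(422,205,452,265))):
        m=sub(b)&(z>.015); Q=P[m]; print(nm,np.percentile(Q,[2,50,98],axis=0).round(3).tolist())
c=dict(np.load("pics/scene0.npz"));a=cv2.resize(c["frame"][215:325,320:420],None,fx=4,fy=4,interpolation=2);b=cv2.resize(c["frame"][155:235,190:285],None,fx=4,fy=4,interpolation=2)
o=np.zeros((440,790,3),np.uint8);o[:,:400]=a;o[:320,400:780]=b;cv2.imwrite("pics/crop1.png",o[:,:,::-1])
E
```

```text
scene bar 576 [array([530.3, 179. ]), array([85.6, 39.8]), np.float64(2.3)] z [0.0404 0.0432 0.0458]
 px [373.03993056 269.796875  ]
scene bar ray 17 [array([531.3, 179.8]), array([85.1, 40.1]), np.float64(1.7)] z [0.044 0.044 0.044]
scene mouldtop+pad 1359 [array([520. , 123.2]), array([170.6, 188. ]), np.float64(16.9)] z [0.0394 0.0431 0.046 ]
scene cradle 674 [array([ 537.9, -244.6]), array([164.1,  90.9]), np.float64(17.0)] z [0.0034 0.0071 0.0111]
scene lid 569 [array([ 613.2, -221. ]), array([31.1, 63. ]), np.float64(34.0)] z [0.0452 0.0939 0.1187]
 lid top z 0.1258897437722668
beaker [[0.438, -0.014, 0.017], [0.467, 0.016, 0.052], [0.501, 0.048, 0.075]]
tin [[0.579, -0.031, 0.017], [0.609, -0.001, 0.034], [0.634, 0.024, 0.038]]
dropper [[0.745, 0.024, 0.018], [0.765, 0.042, 0.067], [0.778, 0.053, 0.106]]
side bar 392 [array([528. , 176.8]), array([81.6, 38.2]), np.float64(0.6)] z [0.0436 0.0452 0.0468]
 px [302.10459184 205.82908163]
side bar ray 11 [array([528.2, 178.3]), array([81.8, 35.1]), np.float64(1.4)] z [0.044 0.044 0.044]
side mouldtop+pad 1215 [array([499. , 178.3]), array([166.6,  68.2]), np.float64(0.2)] z [0.0396 0.0448 0.0467]
side cradle 3229 [array([ 535.3, -243.5]), array([160. ,  95.5]), np.float64(17.0)] z [0.0058 0.009  0.0139]
side lid 1979 [array([ 603.8, -224.5]), array([33.6, 58.9]), np.float64(17.4)] z [0.0447 0.0822 0.1191]
 lid top z 0.1257792037499071
beaker [[0.437, -0.015, 0.018], [0.467, 0.001, 0.055], [0.496, 0.049, 0.077]]
tin [[0.574, -0.035, 0.016], [0.6, -0.016, 0.035], [0.628, 0.021, 0.038]]
dropper [[0.736, 0.013, 0.017], [0.75, 0.022, 0.06], [0.773, 0.042, 0.106]]
```

View pics/crop1.png

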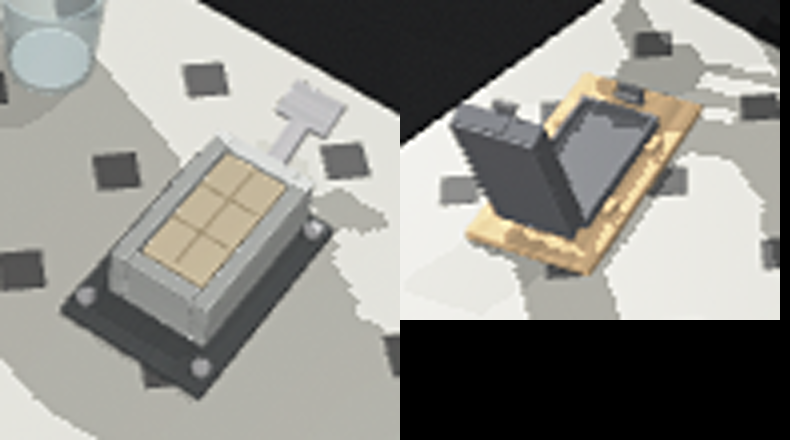

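The crop confirms the choice: the left part shows the aluminium mould with the ivory bar flush in it and its pad toward the robot. The right part shows the case with its lid up at the +x end. Moving toward the lever pad.

>>> step_arm:
  xyz:
    - [0.03,-0.04,0]
    - [0.066,-0.088,0]
    - [0.102,-0.136,0]
    - [0.138,-0.184,0]
    - [0.174,-0.232,0]
  turn: [4.5,9,13.5,18,22.5]
  claw: 0
  newtons: 10

```text
clock: 0.78
tcp_pos: [0.3192, -0.286, 0.2437]
ee_rot: [1.0, 0.012, 0.0, 0.0]
force: [1.6, -0.6, -0.2]
opening: 0.0463
gripper_force: 0.0
```

```bash
cat >> h.py <<'E'
def yaw():
    q=sense()["ee_rot"]; return 2*np.degrees(np.arctan2(q[1],q[0]))
def to(x,y,z,w=None):
    s=sense(); a=np.radians(yaw()); d=np.array([x,y,z])-s["tcp_pos"]
    print("shift",np.round([d[0]*np.cos(a)+d[1]*np.sin(a), d[0]*np.sin(a)-d[1]*np.cos(a), -d[2]],4),"turn",None if w is None else round(yaw()-w,1))
E
python3 -c "
from h import *
s=sense();print(s['clock'],s['tcp_pos'],yaw());to(.427,.176,.15,1.5)"
```

```text
0.775 [ 0.31920283 -0.28599385  0.24370065] 1.4002121309642224
shift [ 0.1191 -0.4592  0.0937] turn -0.1
```

>>> step_arm:
  xyz:
    - [0.015,-0.06,0]
    - [0.03,-0.12,0]
    - [0.045,-0.18,0]
    - [0.06,-0.24,0]
    - [0.075,-0.29,0]
  turn: [0,0,0,0,0]

```text
clock: 1.4
tcp_pos: [0.3862, 0.0062, 0.2439]
ee_rot: [1.0, 0.014, 0.0, 0.0]
force: [1.4, -0.6, -0.6]
opening: 0.001
gripper_force: 0.0
```

>>> step_arm:
  xyz:
    - [0.015,-0.05,0.02]
    - [0.025,-0.1,0.03]
    - [0.035,-0.14,0.04]
    - [0.044,-0.165,0.04]
    - [0.044,-0.165,0.04]
  turn: [0,0,0,0,0]

```text
clock: 2.02
tcp_pos: [0.4257, 0.1721, 0.2035]
ee_rot: [1.0, 0.015, -0.0, -0.001]
force: [-0.0, 0.0, 0.4]
opening: 0.0007
gripper_force: 0.0
```

```bash
python3 - <<'E'
from h import *
s=sense();print(s['clock'],s['tcp_pos'],yaw());to(.427,.176,.062,1.5)
c=camera("wrist");np.savez("pics/w1.npz",**c);save(c,"w1.png")
P=pts(c);z=P[...,2];m=(abs(z-.042)<.012)&(abs(P[...,0]-.427)<.04)&(abs(P[...,1]-.176)<.04)&(P[...,0]<.46)
Q=P[m];print(len(Q),Q.mean(0) if len(Q) else 0,np.percentile(Q,[2,98],axis=0) if len(Q) else 0)
E
```

```text
2.025 [0.42574247 0.17212495 0.20347452] 1.7338049238599151
shift [ 0.0014 -0.0038  0.1415] turn 0.2
1781 [0.43319446 0.17615797 0.04062633] [[0.41715004 0.16011851 0.0315266 ]
 [0.4580965  0.19201945 0.0463149 ]]
```

View pics/w1.png

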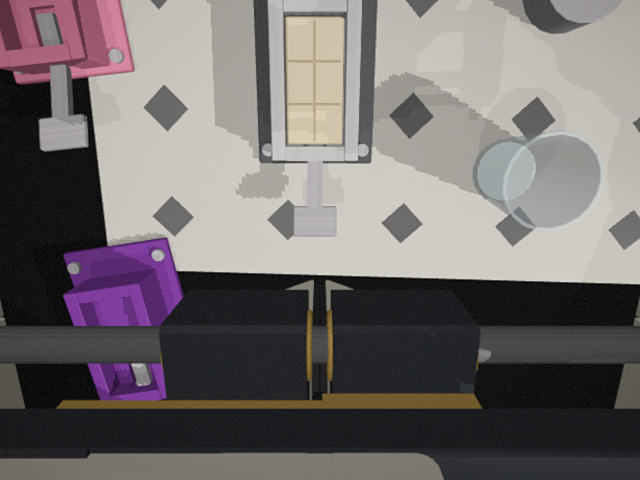

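The wrist view shows the aluminium mould straight ahead: the ivory bar at (315,80), the lever arm, and the pad at (315,221) with fingers closed below it. Beaker and purple mould are off to the sides.

```bash
python3 - <<'E'
from h import *
c=dict(np.load("pics/w1.npz"))
for uv,z in (((315,207),.044),((315,236),.040),((295,221),.042),((336,221),.042),((285,15),.044),((344,15),.044),((285,146),.044),((343,146),.044)): print(uv,ray(c,uv,z).round(4))
P=pts(c);h=cv2.cvtColor(c["frame"],cv2.COLOR_RGB2HSV);m=(h[...,0]>130)&(h[...,0]<155)&(h[...,1]>120)&(c["depth"]>0)
print(np.percentile(P[m],[1,99],axis=0).round(3))
to(.429,.176,.065,1.5)
E
```

```text
(315, 207) [0.4393 0.176  0.044 ]
(315, 236) [0.4154 0.1754 0.04  ]
(295, 221) [0.4275 0.1911 0.042 ]
(336, 221) [0.4284 0.1595 0.042 ]
(285, 15) [0.5695 0.1997 0.044 ]
(344, 15) [0.5707 0.1601 0.044 ]
(285, 146) [0.4838 0.1991 0.044 ]
(343, 146) [0.4851 0.1568 0.044 ]
[[ 0.247 -0.046 -0.   ]
 [ 0.46   0.433  0.047]]
shift [ 0.0037 -0.0053  0.1384] turn 0.1
```

>>> step_arm:
  xyz:
    - [0.001,-0.004,0.05]
    - [0.002,-0.004,0.1]
    - [0.002,-0.004,0.13]
    - [0.002,-0.004,0.138]
    - [0.002,-0.004,0.138]
  turn: [0,0,0,0,0]

```text
clock: 2.7
tcp_pos: [0.4277, 0.1736, 0.0661]
ee_rot: [1.0, 0.013, -0.0, 0.0]
force: [0.4, -0.1, 0.1]
opening: 0.0009
gripper_force: 0.0
```

>>> step_arm:
  xyz:
    - [0,0,0.004]
    - [0,0,0.008]
    - [0,0,0.012]
    - [0,0,0.016]
    - [0,0,0.02]
  turn: [0,0,0,0,0]

```text
clock: 3.32
tcp_pos: [0.4274, 0.1743, 0.0463]
ee_rot: [1.0, 0.014, 0.0, 0.0]
force: [-3.6, -0.9, 5.2]
opening: 0.0003
gripper_force: 2.7
```

>>> step_arm:
  xyz:
    - [0,0,0.003]
    - [0,0,0.006]
    - [0,0,0.008]
    - [0,0,0.01]
    - [0,0,0.012]
  turn: [0,0,0,0,0]

```text
clock: 3.95
tcp_pos: [0.4271, 0.1742, 0.0343]
ee_rot: [1.0, 0.014, 0.0, 0.0]
force: [-4.2, -0.4, 6.7]
opening: 0.0005
gripper_force: 3.5
```

Tips are at about z = 17 mm; the stop should come at about 11 mm. Last bit in small steps.

>>> step_arm:
  xyz:
    - [0,0,0.0015]
    - [0,0,0.003]
    - [0,0,0.0045]
    - [0,0,0.0055]
  turn: [0,0,0,0]

```text
clock: 4.45
tcp_pos: [0.4277, 0.1743, 0.0289]
ee_rot: [1.0, 0.014, 0.0, -0.0]
force: [-2.6, -1.0, 6.6]
opening: 0.0003
gripper_force: 3.4
```

>>> step_arm:
  xyz:
    - [0,0,0.0005]
    - [0,0,0.001]
  turn: [0,0]

```text
clock: 4.7
tcp_pos: [0.4278, 0.1743, 0.0284]
ee_rot: [1.0, 0.014, 0.001, -0.0]
force: [-4.5, -1.6, 17.5]
opening: 0.0004
gripper_force: 9.0
```

>>> step_arm:
  xyz:
    - [0,0,-0.03]
    - [0,0,-0.08]
    - [0,0,-0.13]
    - [0,0,-0.13]
  turn: [0,0,0,0]
  claw: 0.07

```text
clock: 5.2
tcp_pos: [0.4299, 0.1753, 0.1612]
ee_rot: [1.0, 0.013, 0.004, -0.001]
force: [-0.1, 0.2, -0.5]
opening: 0.0359
gripper_force: 0.0
```

```bash
python3 - <<'E'
from h import *
s=sense();print(s['clock'],s['tcp_pos'],yaw())
for n in("wrist","side"):
    c=camera(n);P=pts(c);h=cv2.cvtColor(c["frame"],cv2.COLOR_RGB2HSV)
    m=(h[...,1]>40)&(h[...,0]<30)&(h[...,2]>110)&(P[...,2]>.035)&(abs(P[...,0]-.53)<.07)&(abs(P[...,1]-.178)<.04)
    Q=P[m];print(n,len(Q),np.percentile(Q,[1,50,99],axis=0).round(4).tolist())
    g=Q[(Q[:,0]>.495)&(Q[:,0]<.56)];A=np.c_[g[:,:2],np.ones(len(g))];co=np.linalg.lstsq(A,g[:,2],rcond=None)[0];print("slope",co,"z at .49",co@[.49,.178,1])
    if n=="wrist": save(c,"w2.png")
E
```

```text
5.2 [0.42994731 0.1753323  0.16123194] 1.5243922889636876
wrist 10442 [[0.4617, 0.1565, 0.044], [0.5254, 0.1788, 0.0547], [0.5669, 0.1988, 0.2299]]
slope [-0.3439434  -0.02008983  0.24059611] z at .49 0.0684878541661684
side 527 [[0.4864, 0.1567, 0.0446], [0.5184, 0.1681, 0.0539], [0.566, 0.1943, 0.065]]
slope [-0.20084762  0.13854376  0.13549001] z at .49 0.061735459046966784
```

View pics/w2.png

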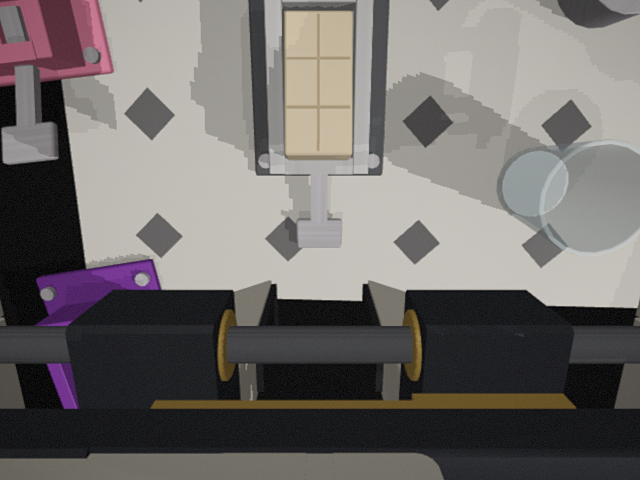

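The near end of the bar (318,155) has risen above the rim, and the bar is centred between the fingers. I'll go over its raised end and grip it.

```bash
python3 -c "
from h import *
to(.504,.178,.064,1.4)"
```

```text
shift [ 0.076  -0.002   0.0939] turn 0.1
```

>>> step_arm:
  xyz:
    - [0.04,-0.001,0]
    - [0.076,-0.002,0.01]
    - [0.076,-0.002,0.05]
    - [0.076,-0.002,0.085]
    - [0.076,-0.002,0.09]
  turn: [0,0,0,0,0]
  claw: 0.07

```text
clock: 5.92
tcp_pos: [0.5012, 0.1771, 0.0641]
ee_rot: [1.0, 0.014, -0.003, 0.001]
force: [-0.4, -0.1, 0.7]
opening: 0.07
gripper_force: 0.0
```

>>> step_arm:
  xyz:
    - [0,0,0.001]
  turn: [0]

```text
clock: 6.05
tcp_pos: [0.5033, 0.1783, 0.0662]
ee_rot: [1.0, 0.014, -0.0, 0.0]
force: [0.1, 0.6, 0.0]
opening: 0.0696
gripper_force: 0.0
```

>>> step_arm:
  xyz:
    - [0.001,0,0.002]
    - [0.001,0,0.002]
    - [0.001,0,0.002]
    - [0.001,0,0.002]
    - [0.001,0,0.002]
  turn: [0,0,0,0,0]
  claw: 0.03
  newtons: 20

```text
clock: 6.68
tcp_pos: [0.5048, 0.1782, 0.0645]
ee_rot: [1.0, 0.013, 0.0, -0.0]
force: [-0.5, -0.1, 3.3]
opening: 0.0397
gripper_force: 20.0
```

>>> step_arm:
  xyz:
    - [0,0,-0.008]
    - [0,0,-0.018]
    - [0,0,-0.03]
    - [0,0,-0.045]
    - [0,0,-0.06]
  turn: [0,0,0,0,0]

```text
clock: 7.3
tcp_pos: [0.5047, 0.1782, 0.1255]
ee_rot: [1.0, 0.014, 0.0, -0.0]
force: [-0.1, 0.6, -0.2]
opening: 0.0398
gripper_force: 20.0
```

>>> step_arm:
  xyz:
    - [0,0,-0.02]
    - [0,0,-0.05]
    - [0,0,-0.08]
    - [0,0,-0.08]
  turn: [0,0,0,0]

```text
clock: 7.8
tcp_pos: [0.5058, 0.179, 0.2072]
ee_rot: [1.0, 0.013, 0.002, -0.001]
force: [0.0, -0.1, -0.7]
opening: 0.0396
gripper_force: 20.0
```

```bash
python3 - <<'E'
from h import *
s=sense();print(s['clock'],s['tcp_pos'],yaw())
w=camera("wrist");c=camera("side")
o=np.hstack([cv2.resize(w["frame"],(400,300)),cv2.resize(c["frame"][60:260,180:440],(390,300))]);cv2.imwrite("pics/g1.png",o[:,:,::-1])
for c in(w,c):
    P=pts(c);h=cv2.cvtColor(c["frame"],cv2.COLOR_RGB2HSV);m=(h[...,1]>40)&(h[...,0]<30)&(h[...,2]>110)&(P[...,2]>.1)&(P[...,2]<.25)&(abs(P[...,0]-.53)<.08)&(abs(P[...,1]-.178)<.04)
    Q=P[m];print(len(Q),np.percentile(Q,[2,50,98],axis=0).round(4).tolist() if len(Q) else 0)
    if len(Q)>10: g=Q;print("slope",np.polyfit(g[:,0],g[:,2],1))
to(.515,-.25,.2,17)
E
```

```text
7.8 [0.50579674 0.17899856 0.20720258] 1.5461003914715166
17409 [[0.503, 0.1609, 0.1869], [0.5358, 0.1798, 0.1951], [0.5679, 0.1988, 0.2033]]
slope [-0.24689877  0.32738223]
600 [[0.4851, 0.1573, 0.1739], [0.5357, 0.1621, 0.1897], [0.5666, 0.1966, 0.2055]]
slope [-0.20647803  0.29925048]
shift [-0.001   0.4281  0.0045] turn -15.5
```

View pics/g1.png

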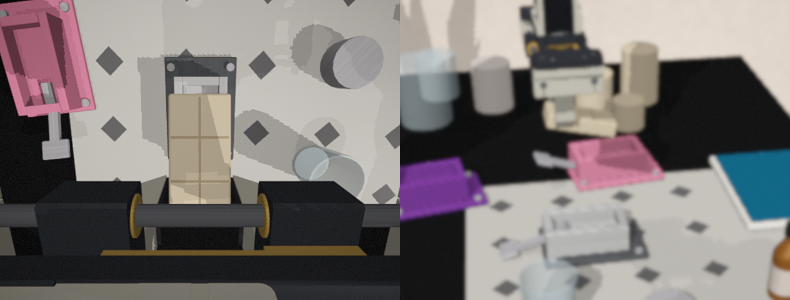

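The bar is held near its -x end, level in roll and tilted about 0.25 rad with no real sag. The mould is left empty. Carrying it to the case.

>>> step_arm:
  xyz:
    - [0,0.03,0]
    - [0,0.075,0]
    - [0,0.125,0]
    - [0,0.175,0]
    - [0,0.225,0]
  turn: [0,0,0,0,0]

```text
clock: 8.52
tcp_pos: [0.5098, -0.0484, 0.2033]
ee_rot: [1.0, 0.014, -0.001, -0.0]
force: [1.4, -1.5, -0.6]
opening: 0.0394
gripper_force: 20.0
```

>>> step_arm:
  xyz:
    - [0,0.05,0]
    - [0,0.1,0]
    - [0,0.15,0]
    - [0,0.19,0]
    - [0,0.203,0]
  turn: [-3,-6,-9,-12,-15.5]

```text
clock: 9.15
tcp_pos: [0.5146, -0.253, 0.2027]
ee_rot: [0.989, 0.147, -0.001, -0.0]
force: [0.6, 0.3, -0.4]
opening: 0.04
gripper_force: 20.0
```

```bash
python3 - <<'E'
from h import *
s=sense();print(s['clock'],s['tcp_pos'],yaw())
w=camera("wrist");np.savez("pics/w3.npz",**w);c=camera("side");np.savez("pics/s3.npz",**c)
o=np.hstack([cv2.resize(w["frame"],(400,300)),cv2.resize(c["frame"][240:460,240:530],(395,300))]);cv2.imwrite("pics/c1.png",o[:,:,::-1])
# lid in case frame from first side/scene views
a=np.radians(17);C=np.array([.5365,-.244])
for n in("side0","scene0"):
    d=dict(np.load(f"pics/{n}.npz"));P=pts(d);L=np.stack([(P[...,0]-C[0])*np.cos(a)+(P[...,1]-C[1])*np.sin(a),-(P[...,0]-C[0])*np.sin(a)+(P[...,1]-C[1])*np.cos(a),P[...,2]],-1)
    m=(d["depth"]>0)&(abs(L[...,0]-50)<60e0)&(abs(L[...,1])<.04)&(L[...,0]>.02)&(L[...,0]<.1)
    for z in(.05,.07,.09,.11,.118): 
        k=m&(abs(L[...,2]-z)<.004);print(n,z,k.sum(),np.percentile(L[k][:,:2],[5,50,95],axis=0).round(4).tolist() if k.sum() else 0)
    h=cv2.cvtColor(d["frame"],cv2.COLOR_RGB2HSV)
    k=(abs(L[...,2]-.012)<.004)&(abs(L[...,0])<.06)&(abs(L[...,1])<.035)&(h[...,1]<60)
    print("tray",k.sum(),np.percentile(L[k],[2,50,98],axis=0).round(4).tolist())
E
```

```text
9.15 [ 0.51462494 -0.25297833  0.20270427] 16.917296435385772
side0 0.05 177 [[0.056, -0.0292], [0.0696, 0.0042], [0.0719, 0.0248]]
side0 0.07 194 [[0.0601, -0.0291], [0.0739, 0.0062], [0.0761, 0.0248]]
side0 0.09 194 [[0.0643, -0.0293], [0.0781, 0.0028], [0.0803, 0.0247]]
side0 0.11 81 [[0.0681, -0.0293], [0.0726, -0.0284], [0.0841, 0.0252]]
side0 0.118 405 [[0.0694, -0.028], [0.077, -0.0068], [0.086, 0.0242]]
tray 2311 [[-0.0456, -0.0291, 0.0101], [-0.0014, -0.0014, 0.0132], [0.0461, 0.0246, 0.0155]]
scene0 0.05 42 [[0.0602, -0.0252], [0.075, 0.0124], [0.0768, 0.0259]]
scene0 0.07 45 [[0.0664, -0.0253], [0.0788, 0.0082], [0.0809, 0.0259]]
scene0 0.09 46 [[0.0715, -0.027], [0.0834, 0.007], [0.0852, 0.0258]]
scene0 0.11 74 [[0.074, -0.0286], [0.0864, 0.0011], [0.0891, 0.0253]]
scene0 0.118 131 [[0.0702, -0.0255], [0.0783, -0.0006], [0.0887, 0.0232]]
tray 404 [[-0.0472, -0.0287, 0.0083], [-0.0116, 0.0024, 0.0113], [0.0433, 0.026, 0.0156]]
```

View pics/c1.png

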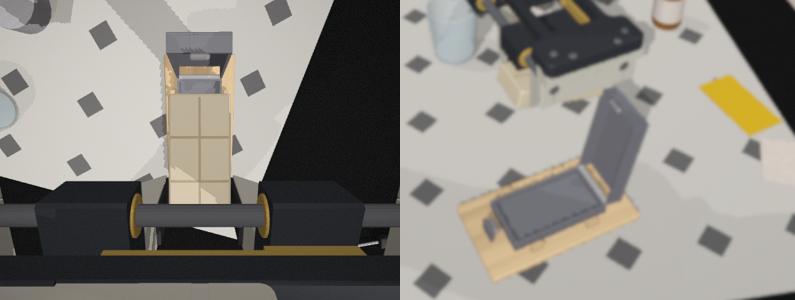

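The lid leans back at about 1.77 rad. Bar and tray line up along the same column (about x = 200 in the wrist half), and the heights and centre agree to within 2 mm. Lowering.

>>> step_arm:
  xyz:
    - [0,0,0.05]
    - [0,0,0.095]
    - [0,0,0.13]
    - [0,0,0.145]
    - [0,0,0.148]
  turn: [0,0,0,0,0]

```text
clock: 9.88
tcp_pos: [0.516, -0.2487, 0.0557]
ee_rot: [0.989, 0.148, -0.001, -0.0]
force: [0.2, 0.0, -0.3]
opening: 0.0398
gripper_force: 20.0
```

>>> step_arm:
  xyz:
    - [0,0,0.002]
    - [0,0,0.004]
    - [0,0,0.006]
    - [0,0,0.008]
    - [0,0,0.01]
  turn: [0,0,0,0,0]
  newtons: 6

```text
clock: 10.5
tcp_pos: [0.516, -0.2499, 0.0463]
ee_rot: [0.989, 0.148, -0.0, 0.0]
force: [-1.7, 0.2, 0.3]
opening: 0.0399
gripper_force: 6.0
```

>>> step_arm:
  xyz:
    - [0,0.001,0.002]
    - [0,0.0015,0.004]
    - [0,0.0015,0.0055]
    - [0,0.0015,0.0065]
    - [0,0.0015,0.0065]
  turn: [0,0,0,0,0]

```text
clock: 11.12
tcp_pos: [0.5166, -0.2511, 0.0397]
ee_rot: [0.989, 0.148, -0.0, 0.0]
force: [0.1, -0.6, -0.1]
opening: 0.04
gripper_force: 6.0
```

```bash
python3 - <<'E'
from h import *
s=sense();print(s['clock'],s['tcp_pos'],s['force'],yaw())
w=camera("wrist");c=camera("side")
o=np.hstack([cv2.resize(w["frame"],(400,300)),cv2.resize(c["frame"][240:460,240:530],(395,300))]);cv2.imwrite("pics/c2.png",o[:,:,::-1])
P=pts(w);h=cv2.cvtColor(w["frame"],cv2.COLOR_RGB2HSV)
m=(h[...,1]>30)&(h[...,0]<30)&(h[...,2]>110)&(P[...,2]>.024)&(P[...,2]<.06)&(w["depth"]>.1)
a=np.radians(17);d=P[m]-[.5369,-.2454,0];x=d[:,0]*np.cos(a)+d[:,1]*np.sin(a);y=-d[:,0]*np.sin(a)+d[:,1]*np.cos(a);k=abs(x)<.055
print(k.sum(),np.percentile(x[k],[2,98]),np.percentile(y[k],[2,98]),np.polyfit(x[k],d[k,2],1))
E
```

```text
11.125 [ 0.51655336 -0.25111908  0.03966829] [ 0.11933163 -0.59381429 -0.07905115] 17.04821395603512
18196 [-0.02408039  0.04205812] [-0.01818001  0.01981741] [-0.07089364  0.03364169]
```

View pics/c2.png

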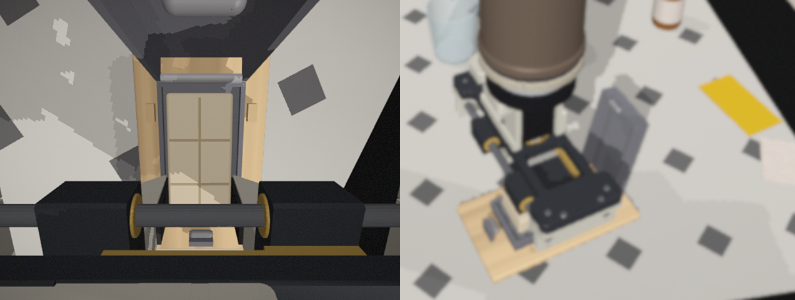

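The bar is inside the tray, centred, and only about 0.07 rad off flat. Two more millimetres down, then release.

>>> step_arm:
  xyz:
    - [0,0,0.001]
    - [0,0,0.002]
    - [0,0,0.002]
  turn: [0,0,0]

```text
clock: 11.6
tcp_pos: [0.5165, -0.2511, 0.0377]
ee_rot: [0.989, 0.148, -0.0, 0.0]
force: [-0.4, 0.6, 0.3]
opening: 0.0404
gripper_force: 6.0
```

>>> step_arm:
  xyz:
    - [0,0,0]
    - [0,0,0]
    - [0,0,0]
    - [0,0,0]
    - [0,0,0]
  turn: [0,0,0,0,0]
  claw: 0.055

```text
clock: 12.22
tcp_pos: [0.5165, -0.2511, 0.0377]
ee_rot: [0.989, 0.148, -0.0, 0.0]
force: [0.2, -0.2, 0.2]
opening: 0.0554
gripper_force: 0.0
```

>>> step_arm:
  xyz:
    - [-0.002,0,-0.02]
    - [-0.01,0,-0.06]
    - [-0.03,0,-0.11]
    - [-0.06,0,-0.15]
    - [-0.06,0,-0.15]
  turn: [0,0,0,0,0]
  claw: 0.055

```text
clock: 12.85
tcp_pos: [0.4589, -0.2705, 0.1908]
ee_rot: [0.989, 0.147, 0.002, 0.002]
force: [0.5, 0.5, -0.5]
opening: 0.0552
gripper_force: 0.0
```

```bash
python3 - <<'E'
from h import *
s=sense();print(s['clock'],s['tcp_pos'],s['force'],yaw())
w=camera("wrist");np.savez("pics/w4.npz",**w);save(w,"c3.png")
P=pts(w);h=cv2.cvtColor(w["frame"],cv2.COLOR_RGB2HSV)
a=np.radians(17);d=P-[.5369,-.2454,0];x=d[...,0]*np.cos(a)+d[...,1]*np.sin(a);y=-d[...,0]*np.sin(a)+d[...,1]*np.cos(a)
m=(h[...,1]>30)&(h[...,0]<30)&(h[...,2]>110)&(P[...,2]>.02)&(P[...,2]<.06)&(abs(x)<.06)&(abs(y)<.04)
A=np.c_[x[m],y[m],np.ones(m.sum())];print(m.sum(),np.linalg.lstsq(A,P[m][:,2],rcond=None)[0])
print(cv2.minAreaRect(np.c_[x[m],y[m]].astype(np.float32)*1000))
k=(h[...,1]<60)&(P[...,2]<.024)&(P[...,2]>.009)&(abs(x)<.055)&(abs(y)<.035);print("tray",np.percentile(np.c_[x[k],y[k]],[1,99],axis=0))
for z in(.06,.09,.12):
    k=(abs(P[...,2]-z)<.003)&(x>.03)&(x<.11)&(abs(y)<.04);print(z,k.sum(),np.percentile(np.c_[x[k],y[k]],[5,50,95],axis=0).round(4).tolist() if k.sum() else 0)
E
```

```text
12.85 [ 0.45888261 -0.27052925  0.19075985] [ 0.46304385  0.48377056 -0.50064608] 16.891568832804193
6819 [ 0.00460825 -0.00648994  0.03071746]
((-0.19119644165039062, -0.085968017578125), (56.05013656616211, 118.57394409179688), 89.82472229003906)
tray [[-0.0503232  -0.02783757]
 [ 0.05374811  0.02751786]]
0.06 74 [[0.0574, -0.0279], [0.0585, -0.0251], [0.0632, 0.0271]]
0.09 0 0
0.12 0 0
```

View pics/c3.png

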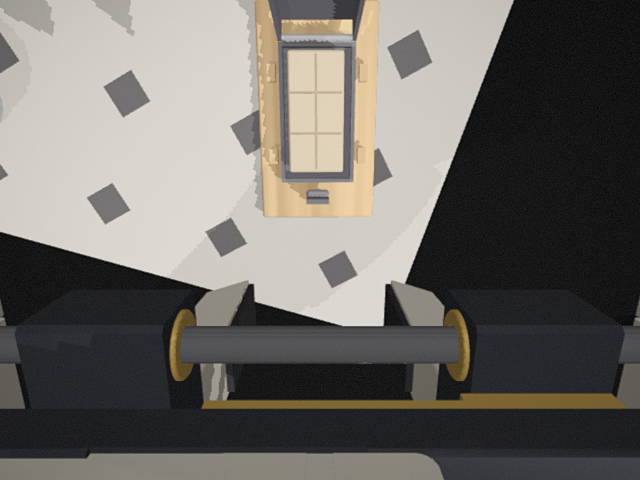

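The bar lies flat (slope about 0.005) and centred within the tray walls, around (316,112). Next I go over and behind the lid with closed fingers.

>>> step_arm:
  xyz:
    - [0.04,0,-0.01]
    - [0.09,0,-0.01]
    - [0.14,0,-0.01]
    - [0.185,0,-0.01]
    - [0.202,0,-0.01]
  turn: [0,0,0,0,0]
  claw: 0

```text
clock: 13.52
tcp_pos: [0.6547, -0.2062, 0.1953]
ee_rot: [0.989, 0.15, -0.0, -0.001]
force: [-0.4, 0.2, -0.1]
opening: 0.0097
gripper_force: 0.0
```

>>> step_arm:
  xyz:
    - [0.002,0,0.02]
    - [0.002,0,0.05]
    - [0.002,0,0.075]
    - [0.002,0,0.082]
    - [0.002,0,0.082]
  turn: [0,0,0,0,0]

```text
clock: 14.15
tcp_pos: [0.6534, -0.209, 0.1148]
ee_rot: [0.989, 0.148, -0.001, -0.0]
force: [0.3, 0.1, 0.0]
opening: 0.0003
gripper_force: 0.0
```

```bash
cat >> h.py <<'E'
def case(p=None):
    s=sense();d=s["tcp_pos"]-[.5369,-.2454,0];a=np.radians(17)
    print(s["clock"],"case xyz",np.round([d[0]*np.cos(a)+d[1]*np.sin(a),-d[0]*np.sin(a)+d[1]*np.cos(a),d[2]],4),"tip z",round(d[2]-.017,4),s["force"].round(1),round(yaw(),1))
E
python3 -c "
from h import *
case()"
```

```text
14.15 case xyz [0.122  0.0007 0.1148] tip z 0.0978 [0.3 0.1 0. ] 17.0
```

>>> step_arm:
  xyz:
    - [-0.012,0,0]
    - [-0.024,0,0]
    - [-0.034,0,0]
    - [-0.044,0,0]
  turn: [0,0,0,0]

```text
clock: 14.65
tcp_pos: [0.6117, -0.2222, 0.1163]
ee_rot: [0.989, 0.148, 0.0, 0.0]
force: [1.5, 0.1, 0.8]
opening: 0.0005
gripper_force: 0.6
```

>>> step_arm:
  xyz:
    - [-0.01,0,-0.003]
    - [-0.02,0,-0.006]
    - [-0.029,0,-0.008]
    - [-0.038,0,-0.008]
  turn: [0,0,0,0]

```text
clock: 15.15
tcp_pos: [0.5754, -0.2331, 0.1239]
ee_rot: [0.989, 0.148, 0.0, 0.0]
force: [1.2, 0.9, -0.1]
opening: 0.0006
gripper_force: 0.3
```

```bash
python3 -c "
from h import *
case()"
```

```text
15.15 case xyz [0.0404 0.0005 0.1239] tip z 0.1069 [ 1.2  0.9 -0.1] 17.1
```

>>> step_arm:
  xyz:
    - [-0.0115,0,0]
    - [-0.0245,0,0.006]
    - [-0.036,0,0.0135]
    - [-0.047,0,0.0225]
  turn: [0,0,0,0]

```text
clock: 15.65
tcp_pos: [0.5299, -0.247, 0.1005]
ee_rot: [0.989, 0.148, -0.0, -0.0]
force: [1.7, 0.6, -0.3]
opening: 0.0005
gripper_force: 0.2
```

>>> step_arm:
  xyz:
    - [-0.009,0,0.011]
    - [-0.017,0,0.0225]
    - [-0.021,0,0.031]
    - [-0.021,0,0.031]
  turn: [0,0,0,0]

```text
clock: 16.15
tcp_pos: [0.5101, -0.2528, 0.0694]
ee_rot: [0.989, 0.148, -0.001, -0.0]
force: [-0.5, 0.1, -0.4]
opening: 0.0006
gripper_force: 0.0
```

```bash
python3 -c "
from h import *
case()
c=camera('side');save(c,'l1.png',(240,260,500,460),3)"
```

```text
16.15 case xyz [-0.0278  0.0008  0.0694] tip z 0.0524 [-0.5  0.1 -0.4] 17.0
```

View pics/l1.png

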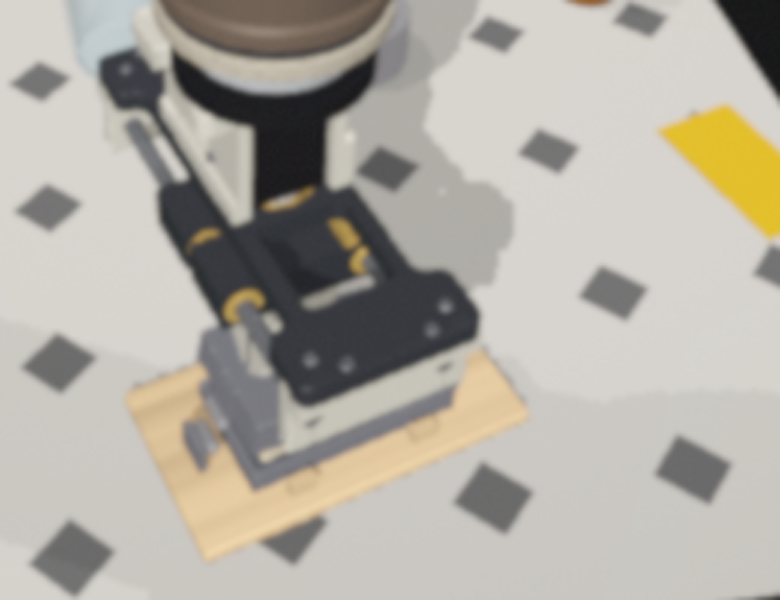

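The lid is nearly down (about 0.2 rad), with the fingertips over its free end. Pressing in small steps.

>>> step_arm:
  xyz:
    - [-0.005,0,0.003]
    - [-0.009,0,0.006]
    - [-0.01,0,0.009]
    - [-0.01,0,0.0115]
  turn: [0,0,0,0]

```text
clock: 16.7
tcp_pos: [0.5007, -0.2562, 0.0589]
ee_rot: [0.989, 0.148, -0.0, 0.0]
force: [-4.9, 0.4, 14.4]
opening: 0.0004
gripper_force: 6.6
```

>>> step_arm:
  xyz:
    - [0,0,0.001]
    - [0,0,0.002]
    - [0,0,0.003]
  turn: [0,0,0]

```text
clock: 17.08
tcp_pos: [0.5001, -0.2563, 0.0559]
ee_rot: [0.989, 0.148, -0.001, 0.0]
force: [-4.0, -1.5, 5.1]
opening: 0.0004
gripper_force: 2.8
```

>>> step_arm:
  xyz:
    - [0,0,0.0007]
    - [0,0,0.0014]
  turn: [0,0]

```text
clock: 17.32
tcp_pos: [0.5011, -0.2559, 0.0543]
ee_rot: [0.989, 0.148, -0.0, 0.0]
force: [-0.7, -1.4, 0.8]
opening: 0.0005
gripper_force: 0.7
```

>>> step_arm:
  xyz:
    - [0,0,0.0007]
    - [0,0,0.0014]
  turn: [0,0]

```text
clock: 17.58
tcp_pos: [0.5016, -0.2556, 0.0528]
ee_rot: [0.989, 0.148, 0.0, -0.0]
force: [-0.2, -0.3, 1.8]
opening: 0.0005
gripper_force: 1.2
```

>>> step_arm:
  xyz:
    - [0,0,0.0005]
    - [0,0,0.001]
  turn: [0,0]

```text
clock: 17.82
tcp_pos: [0.5016, -0.2556, 0.0525]
ee_rot: [0.989, 0.148, 0.0, 0.0]
force: [-3.5, 0.9, 10.6]
opening: 0.0003
gripper_force: 5.7
```

Hard stop at tip z ≈ 35.5 mm, which is the shut height. Retreating and checking.

>>> step_arm:
  xyz:
    - [0,0,-0.02]
    - [-0.02,0,-0.06]
    - [-0.05,0,-0.11]
    - [-0.08,0,-0.15]
    - [-0.08,0,-0.15]
  turn: [0,0,0,0,0]

```text
clock: 18.45
tcp_pos: [0.4244, -0.281, 0.2048]
ee_rot: [0.989, 0.147, 0.001, 0.002]
force: [0.7, -0.2, 0.3]
opening: -0.0001
gripper_force: 0.0
```

```bash
python3 - <<'E'
from h import *
case(); a=np.radians(17)
for n in("wrist","side","scene"):
    c=camera(n);P=pts(c);h=cv2.cvtColor(c["frame"],cv2.COLOR_RGB2HSV)
    d=P-[.5369,-.2454,0];x=d[...,0]*np.cos(a)+d[...,1]*np.sin(a);y=-d[...,0]*np.sin(a)+d[...,1]*np.cos(a)
    k=(c["depth"]>0)&(x>-.045)&(x<.04)&(abs(y)<.022)&(P[...,2]>.02)&(P[...,2]<.08)&(h[...,1]<70)
    if k.sum()>30: print(n,k.sum(),"slope,z",np.polyfit(x[k],P[k][:,2],1).round(4))
E
```

```text
18.45 case xyz [-0.118  -0.0012  0.2048] tip z 0.1878 [ 0.7 -0.2  0.3] 16.9
wrist 7796 slope,z [0.0005 0.0362]
side 1770 slope,z [0.0019 0.0365]
scene 401 slope,z [-0.0032  0.0348]
```

The lid's slope is about 0 in all three views, with its top at about 36 mm, so it is shut and holding. Handing in.

```bash
python3 -c "
from h import *
print(close_job())"
```

```text
the job is handed in; nothing more can be done
None
```

I knocked the bar up, laid it flat in the tray, shut the lid until its catch held, and handed the job in at about 18.6 s. The beaker, bottle and tin were not touched as far as I could tell; no verdict came back from the judge.

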